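Zero the two thumbwheels of the entrance tally

ROBOT

A 6-joint arm with a two-finger parallel gripper is mounted at the origin on the work surface. World frame = base frame: x ahead of the robot, y to its left, z up, the work surface at z = 0. Lengths are in mm, angles in rad, forces in N, time in s.
With the tool pointing down it reaches from about 300 to 775 mm from the base axis. Payload 14.6 kg.
Tool frame: the origin (TCP) lies midway between the tips of the shut fingers; the grasp point (between the pads) lies 19 mm behind it (env.grip_point_offset is the distance from the TCP to the grasp point, in mm); x points along the fingers, y is the direction in which the jaws open and shut, and the axes are right-handed (so a half turn about x gives the same grasp; the last joint's range is limited). The gripper opens to 85 mm and grips with 20 to 120 N. Pads are 22 mm wide; open, the fingers measure 114 mm over their backs; the gripper's body (76 mm by 85 mm) begins 54 mm behind the grasp point. The pads swing forward as they close: fully open they stand 13 mm farther back than shut.
Start: joints at [-1.335, 0.3, 1.521, -0, 1.321, -0.067], TCP at [164, -524.97, 207.881] pointing down, gripper open.
Joint ranges: [-3.03, 3.03], [-0.79, 2.21], [0.23, 2.52], [-1.04, 4.18], [0, 3.07], [-2.55, 2.55]. Speed limits (rad/s): [2.22, 2.22, 2.57, 3.14, 3.14, 3.14].

INTERFACE

Orientations are given as a unit quaternion [x, y, z, w].
In Python, from rig import env, grab_frame, calibration, finish_job gives the robot as it stands. The module is installed in compiled form; this text tells all that it offers.
- The arm moves only by the shell command python3 -m crank 'ROWS' [FORCE]. ROWS is JSON, a list that holds one entry, the list of rows, each a list of 7 numbers: the shift along the world's x, y, z in m, then the turn, a rotation vector about the world's x, y, z in degrees, then the opening, from 0 (shut) to 1 (fully open). A call has 1 to 5 rows; each row is the pose to reach, as a shift and turn from the pose commanded when the call began; what a row does not reach only later rows make up. A row lasts 1/8 s, in which the tool goes at most 62.5 mm and 10.7 degrees, less where a joint would pass 70% of its speed; a pose out of reach is approached as far as the arm can. A call with a gripper value outside its range is refused whole. The fingers move at their own pace and stop on an object; FORCE is the grip in N (left out, the last holds). Time passes only in rows, so rows that repeat a pose let the fingers close. It gives the time, the measured TCP pose, the force and the opening at its end, in the units of the state.
- env.read_state(): the state, without advancing time (a new reading comes with each control period).
- grab_frame(name): name is "side" or "top"; returns the picture (480x640x3 uint8, red, green, blue); there is no depth.
- calibration(name): a dict with "fx", "fy", "cx", "cy" (pixels), "distortion" ([k1, k2, p1, p2, k3] as OpenCV has them; the pictures are not rectified), "T" (4x4, takes a point from camera to world coordinates). Camera axes: x right, y down, z forward; pixel columns grow to the right and rows downward; lengths in mm; the calibration is good to about 2 mm. A picture is of the moment at which its call begins. calibration takes no time and is no camera call.
- finish_job(): hands the job in, once; it reports no verdict.
The state is a dict: "time": time; "joint_positions": joint angles; "qvel": joint speeds; "joint_torque": joint torques, N m; "tool_pos": TCP position; "orientation": TCP orientation; "force": force on the tool from outside, world axes, zero at the start; "torque": the same for the moment, N m; "gripper_width": opening from 0.0 (shut) to 1.0 (fully open).
Only numpy, scipy, OpenCV 4.12 (cv2) and the standard library are available. Lean on these libraries where they do the work, as an engineer would, in place of code of your own. Each camera call takes 0.05 s, during which the arm holds its last target. There are 200 camera calls.

TASK

A new shift starts at the street entrance desk: set the tally counter back to zero. With a fingertip, flick the lugs on the edge of each of its two star thumbwheels, click by click, until the wheel's steel pin stands exactly at its own pointer on the back of the case. Touch only the wheels: leave the counter standing where it is without picking it up or shoving it about, and leave everything else on the table alone.

Things in the scene. Friction and masses are not known exactly. Their poses are not given: they have to be found in the camera images.
- counter: the desk tally: low grey case standing loose on rubber feet, about 1.3 kg in all, top 40 mm above the table. Origin on the table under it; +x to its back (pointers), -x to its front (towards the robot), y to its left. Case x -44 to +48 mm, y -118 to +118 mm; wheel axes at x -14, y +60 (left) and -60 mm (right).
- left_wheel (a joint): angle (rad) of the left (+y) thumbwheel, positive counter-clockwise from above; 0 (or a whole turn) = pin at its pointer. A sprung detent holds it at whole clicks of 0.785 rad (8 a turn); about 2 N at a lug's tip moves it, and pushed past half a click it snaps on to the next. It turns either way, without stops.
- left_axis (a point): centre of the left (+y) thumbwheel on its vertical axis, 51.5 mm above the table; x points to its pin. Black disc 64 mm across with 8 upright radial lugs, 5 mm thick, from radius 26 to 46 mm, 43 to 60 mm above the table; 30 mm free between lug tips. At any whole click one lug points straight to the counter's front (-x), overhanging the case by 16 mm.
- left_pin (a point): the steel pin of the left (+y) wheel, 12 mm thick, top 72 mm above the table, standing on one lug 40 mm from the axis; a flat steel ridge 8 mm wide runs from the hub to it. The point is 51.5 mm above the table.
- left_zero (a point): fixed on the counter: where the pin of the left (+y) wheel must stand, 40 mm from the wheel's axis towards the counter's +x, 51.5 mm above the table. Just beyond it stands the steel wedge-shaped pointer (60 mm tall, edge 48 mm from the axis).
- right_wheel (a joint): angle (rad) of the right (-y) thumbwheel, positive counter-clockwise from above; 0 (or a whole turn) = pin at its pointer. A sprung detent holds it at whole clicks of 0.785 rad (8 a turn); about 2 N at a lug's tip moves it, and pushed past half a click it snaps on to the next. It turns either way, without stops.
- right_axis (a point): centre of the right (-y) thumbwheel on its vertical axis, 51.5 mm above the table; x points to its pin. Black disc 64 mm across with 8 upright radial lugs, 5 mm thick, from radius 26 to 46 mm, 43 to 60 mm above the table; 30 mm free between lug tips. At any whole click one lug points straight to the counter's front (-x), overhanging the case by 16 mm.
- right_pin (a point): the steel pin of the right (-y) wheel, 12 mm thick, top 72 mm above the table, standing on one lug 40 mm from the axis; a flat steel ridge 8 mm wide runs from the hub to it. The point is 51.5 mm above the table.
- right_zero (a point): fixed on the counter: where the pin of the right (-y) wheel must stand, 40 mm from the wheel's axis towards the counter's +x, 51.5 mm above the table. Just beyond it stands the steel wedge-shaped pointer (60 mm tall, edge 48 mm from the axis).
- pen: bystander: black pen 130 x 9 x 9 mm lying in front of the counter; origin at its underside's centre, x along it
- tape: bystander: roll of clear tape, 90 mm across, 24 mm high, lying flat behind the counter; origin at its underside's centre
- stamp: bystander: hand stamp, 50 x 40 mm foot, 70 mm tall, left of the counter; origin at its underside's centre
- gel: bystander: white gel bottle 60 mm across, 140 mm tall, right of the counter; origin at its underside's centre
- tissues: bystander: cardboard tissue box 110 x 200 x 65 mm; origin at its underside's centre
- mug: bystander: steel mug 80 mm across, 90 mm tall; origin at its underside's centre
- stapler: bystander: stapler 130 x 34 x 43 mm; origin at its underside's centre

How it is judged (in metres and radians):
At the end, for the whole second after the job is handed in: Both pins stand at their pointers (within 6 mm, well under half a click of 31 mm), wheels and counter are at rest, and the counter stands flat within 40 mm of where it began (horizontal distance between left_pin and left_zero below 0.006 m and horizontal distance between right_pin and right_zero below 0.006 m and velocity of joint left_wheel between -0.1 and 0.1 rad/s and velocity of joint right_wheel between -0.1 and 0.1 rad/s and distance of counter from where it was at the start of the episode below 0.04 m and angle between counter's own z axis and vertical below 0.05 rad and linear speed of counter below 0.01 m/s); the robot touches nothing.
It fails at once if the counter is lifted or tipped (height (world z) of counter above 0.012 m or angle between counter's own z axis and vertical above 0.12 rad).
It fails at once if the counter is pushed more than 40 mm away (distance of counter from where it was at the start of the episode above 0.04 m).
It fails at once if another thing on the table is moved more than 30 mm, knocked over or lifted (distance of any of pen, tape, stamp, gel, tissues, mug, stapler from where it was at the start of the episode above 0.03 m or angle between any of pen, tape, stamp, gel, tissues, mug, stapler's own z axis and vertical above 0.5 rad).
It also fails if it takes over 51 s, if anything falls off the work surface, if the arm or the gripper's body presses on something with over 40 N, if the wrist force passes 120 N, or if a joint passes its speed limit or range.

## Working session

There is one attempt and no reset: what is moved stays moved. The work goes in short steps, Python scripts to look and compute and a shell command to move; the robot and the scene stay as the last step left them, time stands still between calls to the robot, and variables do not carry over. Pictures are saved under pics/ and viewed, about 8 in all and at most 12, crops included, and the job is handed in when it is done.

```bash
mkdir -p pics; python3 - <<'E'
from rig import env, grab_frame, calibration
import cv2
for n in ("top","side"):
    cv2.imwrite(f"pics/{n}0.png",grab_frame(n)[:,:,::-1])
    c=calibration(n);print(n,c["fx"],c["cx"],c["cy"],c["distortion"],c["T"].tolist() if hasattr(c["T"],"tolist") else c["T"])
s=env.read_state();print(s)
E
```

```text
top 571.2325279961964 311.1909477688204 241.17645948197307 [-0.01768813  0.          0.          0.          0.        ] [[0.019999568376808868, -0.9907018116994473, 0.13457316805431216, 379.73844635907676], [-0.9997440030072917, -0.02124087574613501, -0.007794462681493798, -8.45401844425361], [0.010580440241185048, -0.13438283183863206, -0.9908730033618498, 1296.7568788863591], [0.0, 0.0, 0.0, 1.0]]
side 468.3753578791323 325.7087272204633 241.87751165785426 [-0.07224108  0.          0.          0.          0.        ] [[-0.8501636666063428, -0.3387682752784661, 0.4030605359586978, 127.0606788354676], [-0.5265146269525232, 0.5499409099629656, -0.6483419955194565, 719.0855171891797], [-0.0020217783025615406, -0.763414075855272, -0.6459062325125345, 766.6571233228866], [0.0, 0.0, 0.0, 1.0]]
{'time': 0.1, 'joint_positions': array([-1.33460499e+00,  3.00444676e-01,  1.52149511e+00, -4.74395137e-06,
        1.32070592e+00, -6.66321460e-02]), 'qvel': array([-0.00033698, -0.00063522, -0.00276494,  0.00064061, -0.00088226,
        0.00112642]), 'joint_torque': array([ 8.38485880e-05, -5.44380069e+01, -3.62370014e+01, -9.61625847e-05,
        3.02507513e-03, -2.53094902e-05]), 'tool_pos': array([ 163.94523103, -524.7606407 ,  207.37218976]), 'orientation': array([-0.69898356, -0.10702689,  0.69904985, -0.10628521]), 'force': array([-0.31123072, -0.6984709 , -0.14457985]), 'torque': array([-0.01670044, -0.00740901, -0.0182558 ]), 'gripper_width': 1.0079535781384439}
```

View pics/top0.png

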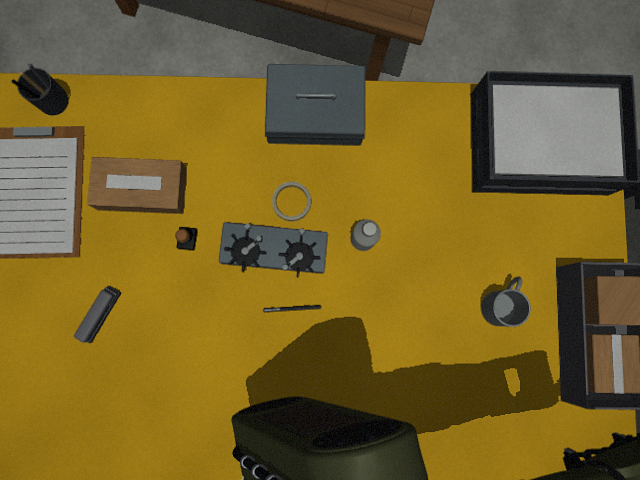

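View pics/side0.png

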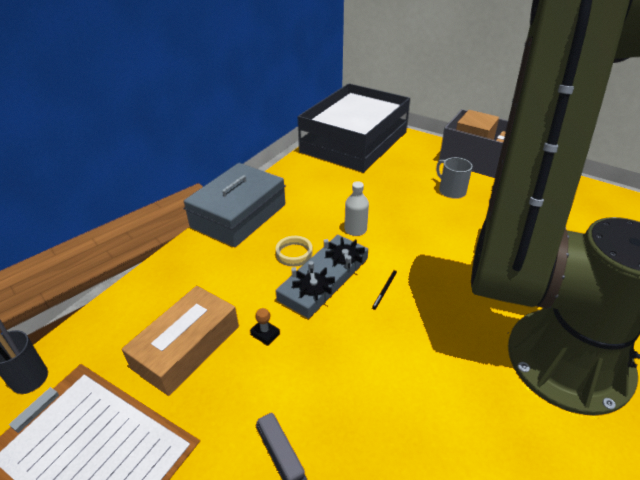

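The top view shows the counter centred near (273,247), with its wheels near (246,251) and (299,257). The pen is at (292,308), the tape at (292,201), the stamp at (186,238) and the gel at (366,235). The side view agrees. Next I'll enlarge the counter in both pictures.

```bash
python3 - <<'E'
import cv2, numpy as np
a=cv2.imread("pics/top0.png")[212:284,210:338]
cv2.imwrite("pics/topc.png",cv2.resize(a,None,fx=6,fy=6,interpolation=cv2.INTER_CUBIC))
a=cv2.imread("pics/side0.png")[225:320,265:385]
cv2.imwrite("pics/sidec.png",cv2.resize(a,None,fx=6,fy=6,interpolation=cv2.INTER_CUBIC))
E
cat > h.py <<'E'
import numpy as np, cv2
from rig import calibration
def px2w(n,uv,z):
    c=calibration(n);T=np.array(c["T"]);K=np.array([[c["fx"],0,c["cx"]],[0,c["fy"],c["cy"]],[0,0,1]])
    p=cv2.undistortPoints(np.array(uv,float).reshape(-1,1,2),K,np.array(c["distortion"])).reshape(-1,2)
    d=np.c_[p,np.ones(len(p))]@T[:3,:3].T
    return T[:3,3]+d*((np.asarray(z)-T[2,3])/d[:,2])[:,None]
def w2px(n,P):
    c=calibration(n);T=np.array(c["T"]);K=np.array([[c["fx"],0,c["cx"]],[0,c["fy"],c["cy"]],[0,0,1]])
    R=T[:3,:3].T
    return cv2.projectPoints(np.array(P,float).reshape(-1,3),R,-R@T[:3,3],K,np.array(c["distortion"]))[0].reshape(-1,2)
E
```

```text
(no output)
```

View pics/topc.png

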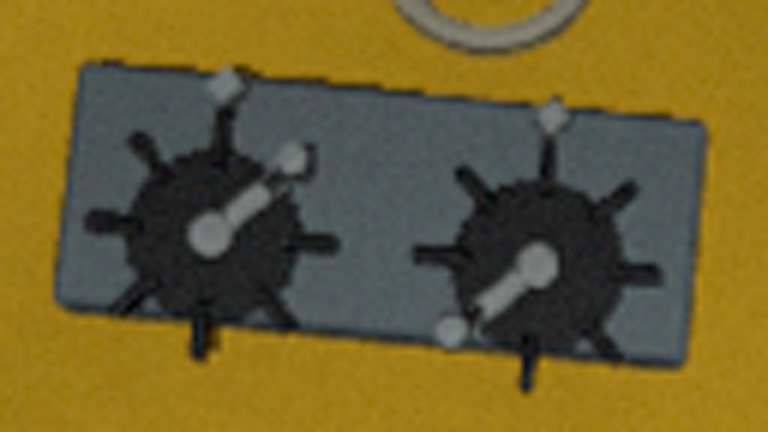

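View pics/sidec.png

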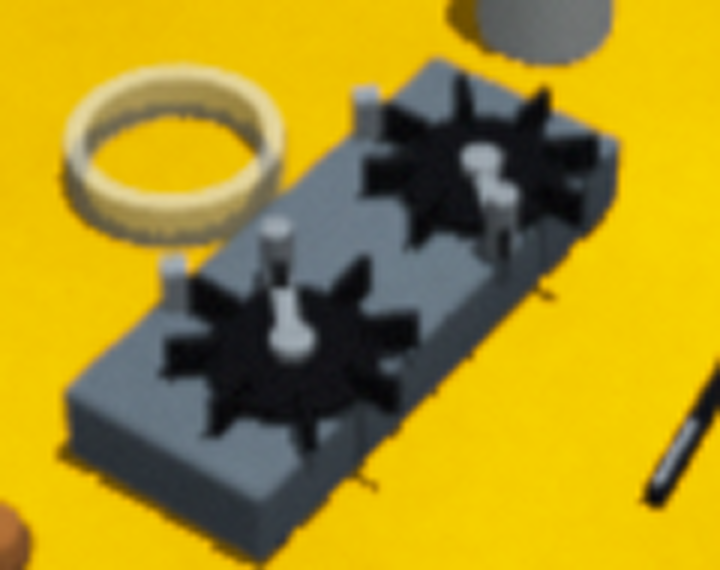

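The left pin is one click clockwise of its pointer, so it needs +1 click. The right pin is three clicks counter-clockwise, so it needs -3. Both can be done at the front lug with the shut fingers. A straight sweep along y about 38 mm in front of the axis engages only that lug, so each sweep gives one click. Now I'll fit the counter's pose.

```bash
python3 - <<'E'
from h import *
from rig import env
from scipy.optimize import least_squares
from scipy.spatial.transform import Rotation as R
c=.5**.5*40
mod=[(48,118,40),(48,-118,40),(-44,-118,40),(-44,118,40),(-14+c,60-c,72),(-14-c,-60+c,72)]
top=np.array([(82,62),(706,122),(684,366),(58,305),(291,158),(452,331)])/6+[210,212]
side=np.array([(68,392),(437,60),(617,145),(262,500),(276,228),(500,192)])/6+[265,225]
M=np.array(mod,float)
def W(q,P): 
    r=R.from_euler('z',q[2]).as_matrix(); return np.array(P)@r.T+[q[0],q[1],0]
for nm in (("top",),("side",),("top","side")):
    f=lambda q: np.concatenate([(w2px(n,W(q,M))-(top if n=="top" else side)).ravel() for n in nm])
    s=least_squares(f,[430,60,0],x_scale=[100,100,1]);print(nm,s.x.round(3),np.abs(s.fun).max().round(2))
q=s.x
print("axes",W(q,[(-14,60,51.5),(-14,-60,51.5)]).round(1))
print("gel,stamp,pen,tape",px2w("top",[(366,240),(187,242),(264,309),(321,307),(292,202)],[70,20,5,5,24]).round())
st=env.read_state();print(R.from_quat(st["orientation"]).as_matrix().round(3))
E
```

```text
('top',) [ 5.32713e+02  6.47250e+01 -7.50000e-02] 1.4
('side',) [ 5.33044e+02  6.93030e+01 -6.80000e-02] 1.64
('top', 'side') [ 5.33218e+02  6.64370e+01 -7.20000e-02] 2.13
axes [[523.6 127.3  51.5]
 [514.9   7.6  51.5]]
gel,stamp,pen,tape [[ 551. -137.   70.]
 [ 545.  261.   20.]
 [ 399.   84.    5.]
 [ 406.  -44.    5.]
 [ 641.   27.   24.]]
[[-0.     0.298 -0.954]
 [ 0.001 -0.954 -0.298]
 [-1.    -0.001 -0.   ]]
```

```bash
python3 -m crank '[[[0.028,0.05,0,0,0,-2.2,0],[0.056,0.1,0,0,0,-4.4,0],[0.084,0.15,0,0,0,-6.6,0],[0.112,0.2,0,0,0,-8.8,0],[0.139,0.25,0,0,0,-11,0]]]'; python3 -m crank '[[[0.028,0.05,0,0,0,-2.2,0],[0.056,0.1,0,0,0,-4.4,0],[0.084,0.15,0,0,0,-6.6,0],[0.112,0.2,0,0,0,-8.8,0],[0.139,0.25,-0.03,0,0,-10.5,0]]]';  python3 -m crank '[[[0,0,-0.04,0,0,0,0],[0,0,-0.08,0,0,0,0],[0,0,-0.08,0,0,0,0],[0,0,-0.08,0,0,0,0]]]'
```

```text
time: 0.72
tool_pos: [303.5, -273.2, 207.8]
orientation: [0.706, 0.039, -0.706, 0.039]
force: [0.4, 0.6, -0.7]
gripper_width: 0.003
time: 1.35
tool_pos: [442.8, -24.6, 179.7]
orientation: [0.708, -0.026, -0.705, -0.026]
force: [0.7, -0.5, -0.9]
gripper_width: 0.001
time: 1.85
tool_pos: [441.9, -26.6, 100.1]
orientation: [0.707, -0.026, -0.706, -0.026]
force: [0.8, -0.2, 0.2]
gripper_width: -0.002
```

```bash
python3 -m crank '[[[0,0,-0.02,0,0,0,0],[0,0,-0.04,0,0,0,0],[0,0,-0.053,0,0,0,0],[0,0,-0.053,0,0,0,0]]]'; python3 - <<'E'
from h import *
from rig import grab_frame
a=grab_frame("side");t=grab_frame("top")
f=lambda i:cv2.resize(i[:,:,::-1],None,fx=4,fy=4,interpolation=cv2.INTER_CUBIC)
cv2.imwrite("pics/c1.png",np.hstack([f(a[210:350,285:385]),f(t[210:350,240:340])]))
E
```

```text
time: 2.35
tool_pos: [441.4, -26.5, 46.0]
orientation: [0.707, -0.026, -0.707, -0.026]
force: [-0.6, 0.5, 0.3]
gripper_width: 0.001
```

View pics/c1.png

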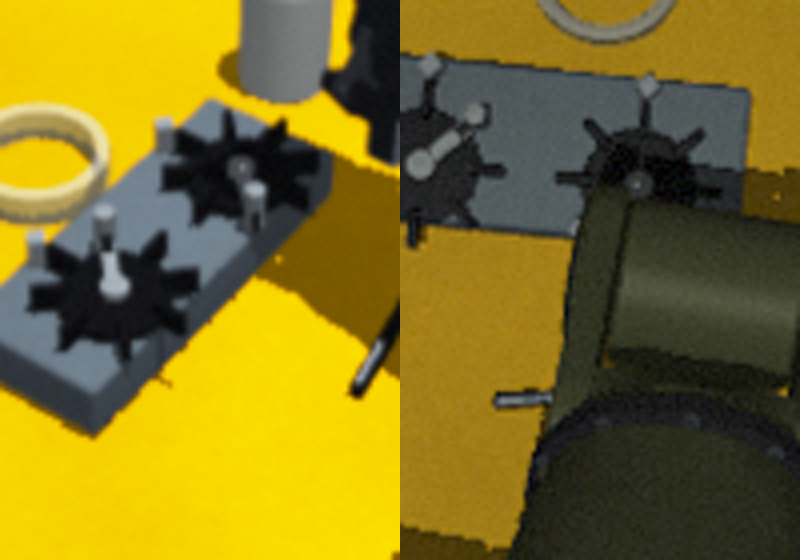

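Both wheels are still in their starting positions. The side crop cuts off the fingers, whose dark knuckles are just visible at its right edge. I'll take another crop of the same picture view, shifted right, with the expected tip position marked.

```bash
python3 - <<'E'
from h import *
from rig import grab_frame,env
a=grab_frame("side")
p=env.read_state()["tool_pos"];uv=w2px("side",[p,[514.9,7.6,60],[455,1.5,60]]);print(uv.round(1))
cv2.imwrite("pics/c2.png",cv2.resize(a[170:310,310:450,::-1],None,fx=4.2,fy=4.2,interpolation=cv2.INTER_CUBIC))
print(((uv-[310,170])*4.2).round())
E
```

```text
[[380.7 256.2]
 [345.9 249.2]
 [370.3 256.9]]
[[297. 362.]
 [151. 333.]
 [253. 365.]]
```

View pics/c2.png

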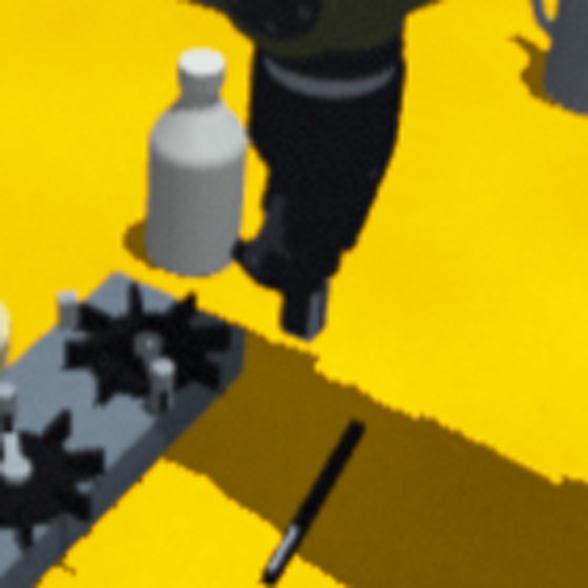

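The tip shows at about (303,337) in the crop, but the model predicts (297,362), so it looks higher or farther away than expected. I'll draw the modelled finger block over the picture and check before touching anything.

```bash
python3 - <<'E'
from h import *
from rig import grab_frame,env
from scipy.spatial.transform import Rotation as R
a=grab_frame("side")[:,:,::-1]
s=env.read_state();Rm=R.from_quat(s["orientation"]).as_matrix();p=s["tool_pos"];print(p,s["joint_positions"].round(3))
im=cv2.resize(a[200:300,310:430],None,fx=6,fy=6,interpolation=cv2.INTER_CUBIC)
pt=lambda P:((w2px("side",P)-[310,200])*6+2.5).round().astype(int)
for bx in (0,-25):
    cv2.polylines(im,[pt([p+Rm@[bx,y,z] for y,z in((14.5,11),(14.5,-11),(-14.5,-11),(-14.5,11))])],True,(0,0,255) if bx==0 else (255,0,255),1)
q=[533.2,66.4,-.072];Rz=R.from_euler('z',q[2]).as_matrix()
W=lambda P:np.array(P,float)@Rz.T+[q[0],q[1],0]
cv2.polylines(im,[pt(W([(48,118,40),(48,-118,40),(-44,-118,40),(-44,118,40)]))],True,(0,255,0),1)
ang=np.linspace(0,6.283,60)
cv2.polylines(im,[pt(W([(-14+46*np.cos(t),-60+46*np.sin(t),60) for t in ang]))],True,(255,255,0),1)
cv2.imwrite("pics/c3.png",im)
E
```

```text
[441.77887832 -26.42074819  46.54144678] [-0.143  0.284  1.968  0.     0.888  1.501]
```

View pics/c3.png

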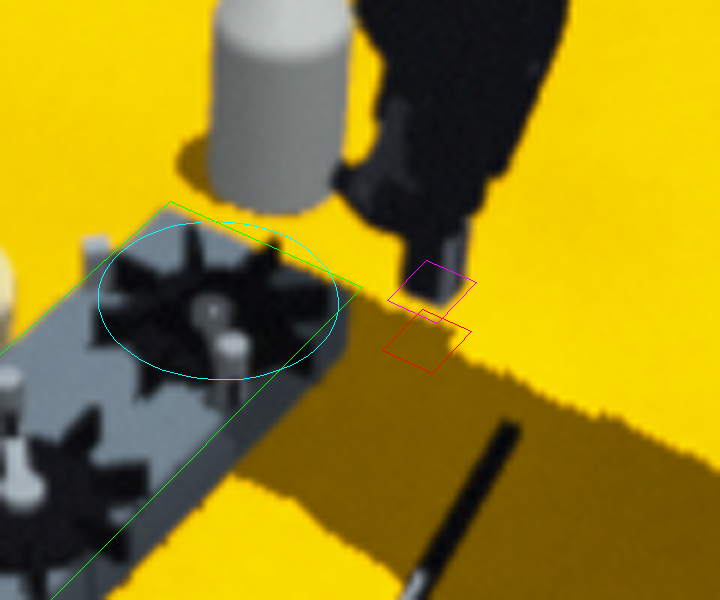

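The fitted counter outline sits within about 3 px of the picture. The finger block, though, looks slimmer than modelled and about 30 mm higher than its TCP, or else shifted along the camera's line of sight. Touch will show which: I'll make a slow sweep past the front lug at this height, where the only possible contact is that lug, and watch the force.

```bash
python3 -c "
from rig import env;print(env.grip_point_offset)"
python3 -m crank '[[[0.01,0.001,0,0,0,0,0],[0.022,0.002,0,0,0,0,0],[0.0225,0.01,0,0,0,0,0],[0.023,0.018,0,0,0,0,0],[0.0235,0.024,0,0,0,0,0]]]'; python3 -m crank '[[[0.0004,0.006,0,0,0,0,0],[0.0008,0.012,0,0,0,0,0]]]'; python3 -m crank '[[[0.0004,0.006,0,0,0,0,0],[0.0008,0.012,0,0,0,0,0]]]'; python3 -m crank '[[[0.0004,0.006,0,0,0,0,0],[0.0008,0.012,0,0,0,0,0]]]'
python3 - <<'E'
from h import *
from rig import grab_frame,env
a=grab_frame("side")[:,:,::-1]
cv2.imwrite("pics/c4.png",cv2.resize(a[200:300,290:410],None,fx=5,fy=5,interpolation=cv2.INTER_CUBIC))
E
```

```text
18.700000000000003
time: 3.18
tool_pos: [464.6, -1.6, 45.6]
orientation: [-0.707, 0.025, 0.707, 0.025]
force: [-0.1, -0.5, -0.2]
gripper_width: -0.003
time: 3.42
tool_pos: [465.5, 10.1, 45.8]
orientation: [0.707, -0.026, -0.707, -0.026]
force: [-0.3, -0.9, 0.2]
gripper_width: 0.002
time: 3.68
tool_pos: [466.4, 22.1, 45.7]
orientation: [0.707, -0.026, -0.707, -0.026]
force: [0.2, 0.6, -0.6]
gripper_width: -0.005
time: 3.92
tool_pos: [467.2, 34.1, 45.7]
orientation: [-0.707, 0.026, 0.707, 0.026]
force: [0.0, 0.0, -1.0]
gripper_width: 0.003
```

View pics/c4.png

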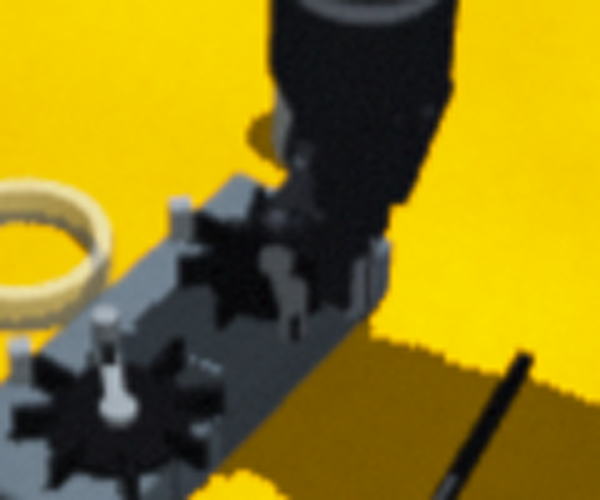

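No contact force, and the right pin hasn't moved from its front-left click, so the finger passed over or short of the lug. I'll work out the height the visible tip would have at this x and y.

```bash
python3 - <<'E'
from h import *
from rig import env
p=env.read_state()["tool_pos"]
for z in (46,55,60,65,70,75,80): print(z,w2px("side",[[p[0]-8,p[1]+8,z]]).round(1),w2px("side",[[441.8-8,-26.4+8,z]]).round(1), px2w("side",[(365,263.6),(383,250.5)],[z,z])[:,:2].round())
E
```

```text
46 [[359.7 271.4]] [[382.2 259.7]] [[461.  14.]
 [447. -48.]]
55 [[359.8 268.5]] [[382.5 256.8]] [[457.  23.]
 [443. -38.]]
60 [[359.9 266.8]] [[382.7 255.1]] [[455.  27.]
 [440. -33.]]
65 [[360.1 265.2]] [[382.9 253.5]] [[452.  32.]
 [438. -28.]]
70 [[360.2 263.5]] [[383.1 251.8]] [[450.  37.]
 [436. -22.]]
75 [[360.3 261.8]] [[383.2 250.1]] [[448.  42.]
 [434. -17.]]
80 [[360.4 260.1]] [[383.4 248.5]] [[445.  47.]
 [431. -12.]]
```

The picture and the lack of contact agree: the real tip sits roughly 25 mm above the reported TCP, above the lug tops at 60 mm. I'll back out, go 24 mm lower in front of the case, and sweep again, checking the force.

```bash
python3 -m crank '[[[-0.022,0,0,0,0,0,0],[-0.024,-0.03,0,0,0,0,0],[-0.026,-0.06,-0.01,0,0,0,0],[-0.026,-0.06,-0.024,0,0,0,0],[-0.026,-0.06,-0.024,0,0,0,0]]]'
python3 -m crank '[[[0.01,0.001,0,0,0,0,0],[0.022,0.002,0,0,0,0,0],[0.0225,0.01,0,0,0,0,0],[0.023,0.016,0,0,0,0,0]]]'; python3 -m crank '[[[0.0004,0.006,0,0,0,0,0]]]';  python3 -m crank '[[[0.0004,0.006,0,0,0,0,0]]]';  python3 -m crank '[[[0.0004,0.006,0,0,0,0,0]]]'
```

```text
time: 4.6
tool_pos: [440.6, -25.9, 20.8]
orientation: [-0.706, 0.026, 0.707, 0.026]
force: [0.1, -0.2, -0.1]
gripper_width: -0.002
time: 5.1
tool_pos: [464.1, -9.6, 21.6]
orientation: [-0.707, 0.025, 0.707, 0.025]
force: [0.3, -0.1, -0.4]
gripper_width: -0.002
time: 5.22
tool_pos: [464.4, -3.7, 21.7]
orientation: [-0.707, 0.025, 0.707, 0.025]
force: [0.8, -0.3, -0.3]
gripper_width: -0.002
time: 5.35
tool_pos: [464.8, 2.0, 21.7]
orientation: [-0.707, 0.026, 0.707, 0.025]
force: [-0.9, -2.3, -0.1]
gripper_width: -0.001
time: 5.48
tool_pos: [465.4, 8.0, 21.8]
orientation: [0.707, -0.026, -0.707, -0.026]
force: [0.1, -1.4, 0.3]
gripper_width: -0.003
```

Contact: about -2 N along y, starting at TCP y ≈ 0. Continuing the sweep.

```bash
python3 -m crank '[[[0.0004,0.006,0,0,0,0,0]]]';python3 -m crank '[[[0.0004,0.006,0,0,0,0,0]]]';python3 -m crank '[[[0.0004,0.006,0,0,0,0,0]]]'; python3 -m crank '[[[0.0006,0.008,0,0,0,0,0],[0.0012,0.016,0,0,0,0,0]]]'
python3 - <<'E'
from h import *
from rig import grab_frame,env
a=grab_frame("side")[:,:,::-1]
cv2.imwrite("pics/c5.png",cv2.resize(a[200:300,290:410],None,fx=5,fy=5,interpolation=cv2.INTER_CUBIC))
E
```

```text
time: 5.6
tool_pos: [465.7, 14.1, 21.7]
orientation: [-0.707, 0.026, 0.707, 0.026]
force: [-0.3, -0.5, -0.2]
gripper_width: 0.003
time: 5.72
tool_pos: [466.2, 20.1, 21.7]
orientation: [-0.707, 0.026, 0.707, 0.026]
force: [0.5, -0.3, -0.5]
gripper_width: -0.001
time: 5.85
tool_pos: [466.6, 26.1, 21.7]
orientation: [0.707, -0.026, -0.707, -0.026]
force: [0.2, 0.5, -0.0]
gripper_width: -0.005
time: 6.1
tool_pos: [467.8, 42.2, 21.7]
orientation: [0.707, -0.026, -0.707, -0.026]
force: [0.1, -0.2, 0.4]
gripper_width: 0.004
```

View pics/c5.png

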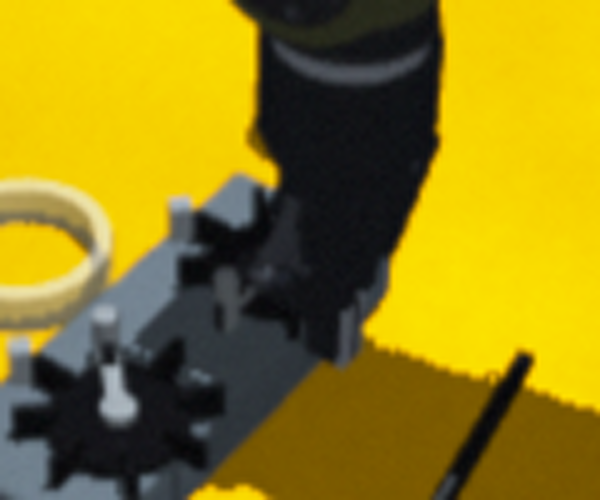

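The right pin moved from (292,300) to (228,300), so it is now straight to the counter's left: exactly one click, with two to go. The fingers engage, so I'll repeat the sweep twice and watch the force.

```bash
python3 -m crank '[[[-0.022,0,0,0,0,0,0],[-0.024,-0.035,0,0,0,0,0],[-0.026,-0.066,0,0,0,0,0],[-0.015,-0.066,0,0,0,0,0],[-0.003,-0.065,0,0,0,0,0]]]'; python3 -m crank '[[[0.0008,0.012,0,0,0,0,0],[0.0016,0.024,0,0,0,0,0],[0.002,0.030,0,0,0,0,0]]]';python3 -m crank '[[[0.0004,0.006,0,0,0,0,0],[0.0008,0.012,0,0,0,0,0],[0.0014,0.02,0,0,0,0,0],[0.002,0.028,0,0,0,0,0],[0.0025,0.035,0,0,0,0,0]]]'
python3 -m crank '[[[-0.022,0,0,0,0,0,0],[-0.024,-0.035,0,0,0,0,0],[-0.026,-0.066,0,0,0,0,0],[-0.015,-0.066,0,0,0,0,0],[-0.003,-0.065,0,0,0,0,0]]]'; python3 -m crank '[[[0.0008,0.012,0,0,0,0,0],[0.0016,0.024,0,0,0,0,0],[0.002,0.030,0,0,0,0,0]]]';python3 -m crank '[[[0.0004,0.006,0,0,0,0,0],[0.0008,0.012,0,0,0,0,0],[0.0014,0.02,0,0,0,0,0],[0.002,0.028,0,0,0,0,0],[0.0025,0.035,0,0,0,0,0]]]'
python3 - <<'E'
from h import *
from rig import grab_frame,env
a=grab_frame("side")[:,:,::-1]
cv2.imwrite("pics/c6.png",cv2.resize(a[200:300,290:410],None,fx=5,fy=5,interpolation=cv2.INTER_CUBIC))
E
```

```text
time: 6.78
tool_pos: [465.6, -23.0, 21.8]
orientation: [0.707, -0.026, -0.707, -0.026]
force: [-0.2, 0.0, -0.2]
gripper_width: 0.004
time: 7.15
tool_pos: [466.6, 7.9, 21.7]
orientation: [-0.707, 0.025, 0.707, 0.025]
force: [1.2, -2.0, 0.4]
gripper_width: -0.0
time: 7.78
tool_pos: [469.3, 42.2, 21.7]
orientation: [-0.707, 0.026, 0.707, 0.026]
force: [0.3, -0.1, -0.2]
gripper_width: 0.004
time: 8.4
tool_pos: [467.1, -23.0, 21.8]
orientation: [0.707, -0.026, -0.707, -0.026]
force: [0.7, -0.2, -0.4]
gripper_width: -0.002
time: 8.78
tool_pos: [468.1, 8.0, 21.7]
orientation: [-0.707, 0.025, 0.707, 0.025]
force: [0.1, -1.8, 0.5]
gripper_width: -0.001
time: 9.4
tool_pos: [470.8, 42.2, 21.7]
orientation: [0.707, -0.026, -0.707, -0.026]
force: [-0.8, -0.6, 0.4]
gripper_width: 0.001
```

View pics/c6.png

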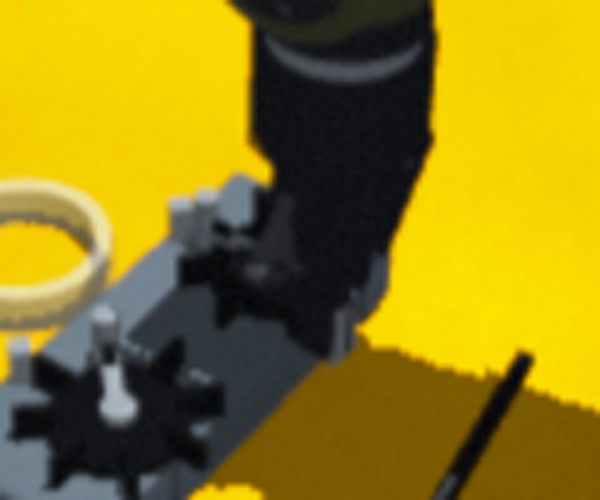

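The right pin at (205,210) now stands beside its pointer at (182,215). Next is the left wheel: move round in front, enter on its left side and make one sweep towards -y.

```bash
python3 -m crank '[[[-0.022,0,0,0,0,0,0],[-0.023,0.045,0,0,0,0,0],[-0.021,0.09,0,0,0,0,0],[-0.019,0.125,0,0,0,0,0],[-0.006,0.125,0,0,0,0,0]]]'; python3 -m crank '[[[0.011,-0.001,0,0,0,0,0],[0.0105,-0.009,0,0,0,0,0],[0.0102,-0.015,0,0,0,0,0]]]'; python3 -m crank '[[[-0.0006,-0.008,0,0,0,0,0],[-0.001,-0.014,0,0,0,0,0],[-0.0014,-0.02,0,0,0,0,0]]]';python3 -m crank '[[[-0.0004,-0.006,0,0,0,0,0],[-0.0008,-0.012,0,0,0,0,0],[-0.0014,-0.02,0,0,0,0,0],[-0.0022,-0.031,0,0,0,0,0]]]'
```

```text
time: 10.07
tool_pos: [464.6, 168.5, 21.7]
orientation: [0.707, -0.025, -0.707, -0.025]
force: [0.6, 0.3, -1.2]
gripper_width: -0.001
time: 10.45
tool_pos: [474.7, 150.3, 21.5]
orientation: [-0.706, 0.026, 0.707, 0.026]
force: [-0.3, -0.2, -0.5]
gripper_width: -0.001
time: 10.82
tool_pos: [473.5, 131.2, 21.7]
orientation: [0.707, -0.026, -0.707, -0.026]
force: [0.2, 1.1, -0.5]
gripper_width: -0.003
time: 11.32
tool_pos: [471.3, 100.1, 21.7]
orientation: [-0.707, 0.026, 0.707, 0.025]
force: [0.9, 0.8, -0.6]
gripper_width: -0.002
```

Now I'll back out, lift clear and take one check picture from both cameras.

```bash
python3 -m crank '[[[-0.03,0,0,0,0,0,0],[-0.04,-0.01,0.05,0,0,0,0],[-0.06,-0.04,0.09,0,0,0,0],[-0.08,-0.08,0.12,0,0,0,0],[-0.09,-0.13,0.14,0,0,0,0]]]'; python3 -m crank '[[[0,-0.06,0,0,0,0,0],[-0.01,-0.12,0,0,0,0,0],[-0.02,-0.18,0,0,0,0,0],[-0.03,-0.24,0,0,0,0,0],[-0.03,-0.24,0,0,0,0,0]]]'
python3 - <<'E'
from h import *
from rig import grab_frame
a=grab_frame("side");t=grab_frame("top")
cv2.imwrite("pics/top7.png",t[:,:,::-1])
f=lambda i:cv2.resize(i[:,:,::-1],(400,400),interpolation=cv2.INTER_CUBIC)
cv2.imwrite("pics/c7.png",np.hstack([f(a[220:330,265:375]),f(t[187:307,213:333])]))
E
```

```text
time: 11.95
tool_pos: [380.6, -30.5, 163.2]
orientation: [0.707, -0.025, -0.706, -0.025]
force: [1.3, -0.3, -0.0]
gripper_width: -0.005
time: 12.58
tool_pos: [349.9, -272.6, 161.4]
orientation: [-0.706, 0.027, 0.707, 0.027]
force: [-0.1, 1.0, -0.2]
gripper_width: -0.001
```

View pics/c7.png

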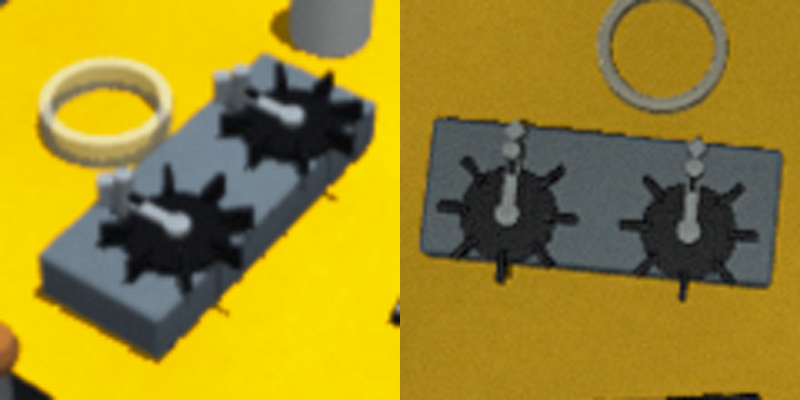

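Both pins stand at their pointers. In the top view the left pin is at (512,150) beside its pointer at (515,131), and the right pin is at (694,167) beside its pointer at (697,148). The wheels are in their detents, the case hasn't visibly moved, and the arm is clear. Handing in.

```bash
python3 -c "
from rig import finish_job
print(finish_job())"
```

```text
the job is handed in; nothing more can be done
None
```

I set both wheels back to zero and handed the job in. With the gripper shut, I turned the right wheel three clicks clockwise and the left wheel one click counter-clockwise. Each click was one straight sweep past the front lug.

**Last checks:** The final picture from both cameras shows each pin right at its pointer, with both wheels in their detents. The counter stands flat and has not visibly moved. The readings printed along the way never showed more than about 2.5 N, and the arm was clear of everything. The last move ended at about 12.6 s of the 51 s allowed. I judged the pin positions and the counter's stillness by eye and did not measure them. The job report gave no verdict.

**Disagreements:**
- **Fingertip height:** the visible fingertips sat about 25 mm higher than the reported TCP. A first sweep at 46 mm passed over the lugs without touching, so I worked at a commanded 22 mm instead.
- **Camera calibration:** the two cameras differed by about 4.5 mm on the counter's y position, which did not matter for these sweeps.

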